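Change over the flip-top containers on the sideboard

ROBOT

A 6-joint arm with a two-finger parallel gripper is mounted at the origin on the work surface. World frame = base frame: x ahead of the robot, y to its left, z up, the work surface at z = 0. Lengths are in m, angles in rad, forces in N, time in s.
With the tool pointing down it reaches from about 0.325 to 0.775 m from the base axis. Payload 5.5 kg.
Tool frame: the origin (TCP) lies at the very end of the fingers, on their centre line; the grasp point (between the pads) lies manip.grip_point_offset behind it (manip.grip_point_offset is the distance from the TCP to the grasp point, in m); y points along the fingers, z is the direction in which the jaws open and shut, and the axes are right-handed (so a half turn about y gives the same grasp; the last joint's range is limited). The gripper opens to 88 mm and grips with 3 to 60 N. Pads are 20 mm wide; open, the fingers measure 115 mm over their backs; the gripper's body (75 mm by 178 mm) begins 61 mm behind the grasp point.
Start: joints at [1.205, 0.091, 1.231, -0, 1.82, -0.057], TCP at [0.182, 0.572, 0.223] pointing down, gripper open.
Joint ranges: [-2.87, 2.87], [-0.86, 2.18], [0.17, 2.46], [-1.51, 4.65], [0.06, 2.69], [-2.65, 2.65]. Speed limits (rad/s): [2.57, 2.57, 3.01, 3.14, 3.14, 3.14].

INTERFACE

Orientations are given as a rotation vector (axis times angle).
In Python, from rig import manip, hand, eyes, job gives the robot as it stands. Calls block until the motion is done:
- manip.move_ptp(position, orientation): joint-space move of the TCP to a pose.
- manip.servo_line(position, ori=None, velocity=0.15, max_force=None): straight line of the TCP; ori=None keeps the orientation; velocity is the mean speed in m/s. With max_force (N) it stops when the force on the tool has changed by that much, and returns True; else False.
- manip.goto_joints(angles): joint-space move.
- hand.grip(opening, squeeze=None): finger opening in m; squeeze is the grip in N (None keeps the last); returns when the fingers have stopped.
- manip.wait(seconds).
- manip.inverse_kinematics(position, orientation): joint angles nearest the present ones, or None.
- eyes.camera(name): name is "side" or "top"; returns (picture, depth): 384x512x3 uint8, red, green, blue; 384x512 float32, m along the optical axis (not along the pixel's ray), 0 where there is no reading.
- eyes.calibration(name): a dict with "fx", "fy", "cx", "cy" (pixels), "R" (3x3) and "t" (3): a world point X has camera coordinates R X + t. Camera axes: x right, y down, z forward; pixel columns grow to the right and rows downward; lengths in m; the calibration is good to about 2 mm. A picture is of the moment at which its call begins. calibration takes no time and is no camera call.
A pose or a line that the arm cannot do raises manip.PlanningError and nothing moves.
- job.hand_in(): hands the job in, once; it reports no verdict.
Readings, each from a call of its own:
- manip.get_clock(): time.
- manip.get_qpos(): joint angles.
- manip.get_joint_vel(): joint speeds.
- manip.get_joint_torque(): joint torques, N m.
- manip.get_eef_pos(): TCP position.
- manip.get_ee_rot(): TCP orientation.
- manip.get_ft_force(): force on the tool from outside, world axes, zero at the start.
- manip.get_ft_torque(): the same for the moment, N m.
- manip.get_opening(): finger opening in m.
Only numpy, scipy, OpenCV 4.12 (cv2) and the standard library are available. Lean on these libraries where they do the work, as an engineer would, in place of code of your own. Each camera call takes 0.05 s, during which the arm holds its last target.

TASK

We have finished with the white flip-top container and want to serve from the yellow one: rock the white container's lid fully shut and the yellow container's lid fully open. Each lid is a see-saw: pressing down its black ribbed end tips the pouring end up and opens it, pressing down the raised plain pouring end shuts it. Leave both containers standing where they are.

Things in the scene. Friction and masses are not known exactly. Their poses are not given: they have to be found in the camera images.
- yellow: Loose yellow flip-top container, about 0.5 kg, 130 long (x) x 76 wide x 90 mm high, origin at centre of underside, z up. Its lid, a see-saw plate 116 x 56 x 6 mm, is hinged across its middle (axis along y, at x 0, z 93 mm). Pouring end, plain with a small tongue: -x, edge at -58 mm. Pressing end, black ribbed pad: +x, edge at +58 mm. Shut, its top is level at z 99 mm. Starts shut.
- yellow_lid (a joint): Yellow lid's tilt, rad: 0 = shut, level; 0.45 = fully open, ribbed end down (20 mm lower at 45 mm from the hinge, a good pressing spot on either end), pouring end up as much. Stiff hinge: 3 N at 45 mm turns it; stays where left; firm stops at 0 and 0.45. A like blue container is not part of the job.
- white: Loose white flip-top container, about 0.5 kg, 130 long (x) x 76 wide x 90 mm high, origin at centre of underside, z up. Its lid, a see-saw plate 116 x 56 x 6 mm, is hinged across its middle (axis along y, at x 0, z 93 mm). Pouring end, plain with a small tongue: -x, edge at -58 mm. Pressing end, black ribbed pad: +x, edge at +58 mm. Shut, its top is level at z 99 mm. Starts open.
- white_lid (a joint): White lid's tilt, rad: 0 = shut, level; 0.45 = fully open, ribbed end down (20 mm lower at 45 mm from the hinge, a good pressing spot on either end), pouring end up as much. Stiff hinge: 3 N at 45 mm turns it; stays where left; firm stops at 0 and 0.45. A like blue container is not part of the job.
Things that resemble listed ones, but are neither listed nor needed, are in the scene too. Of the things that look like the white, the largest one is meant.

How it is judged:
At the end, for the whole second after the job is handed in: The yellow lid is open (joint above 0.28 of 0.45 rad) and the white lid shut (joint below 0.17 rad); both containers stand upright within 10 degrees, at rest, within 30 mm of where they started (value of joint yellow_lid above 0.28 rad and value of joint white_lid below 0.17 rad and distance of each of yellow, white from where it was at the start of the episode below 0.03 m and angle between each of yellow, white's own z axis and vertical below 0.18 rad and linear speed of each of yellow, white below 0.02 m/s); the robot touches nothing.
It also fails if it takes over 34 s, if anything falls off the work surface, if the arm or the gripper's body presses on something with over 40 N, if the wrist force passes 120 N, or if a joint passes its speed limit or range.

## Working session

There is one attempt and no reset: what is moved stays moved. The work goes in short steps, each a Python script; the robot and the scene stay as the last script left them, time stands still between calls to the robot, and variables do not carry over. Pictures are saved under pics/ and viewed, and the job is handed in when it is done.

```bash
ls; mkdir -p pics; python3 - <<'E'
from rig import manip, hand, eyes, job
import cv2, numpy as np
for n in ("top","side"):
    p,d=eyes.camera(n); cv2.imwrite(f"pics/{n}0.png",cv2.resize(p[:,:,::-1],(768,576),interpolation=cv2.INTER_CUBIC)); np.save(n+"d.npy",d); np.save(n+"p.npy",p)
    print(n,eyes.calibration(n))
print(manip.get_clock(),manip.get_ee_rot(),manip.get_eef_pos(),manip.get_opening(),manip.grip_point_offset)
E
```

```text
pics
top {'fx': 482.6388829004189, 'fy': 482.6388829004189, 'cx': 262.16571612437826, 'cy': 196.76790450490097, 'R': array([[ 0.02102994, -0.99973477, -0.00938806],
       [-0.9864792 , -0.01922274, -0.16275526],
       [ 0.16253162,  0.01268386, -0.98662181]]), 't': array([-0.02750911,  0.46507245,  1.03990925])}
side {'fx': 395.6134691320315, 'fy': 395.6134691320315, 'cx': 251.79351477381266, 'cy': 197.01251566105697, 'R': array([[-0.99805529, -0.06004201,  0.01675118],
       [-0.04880104,  0.58542592, -0.8092558 ],
       [ 0.03878277, -0.8084995 , -0.58721755]]), 't': array([0.46740567, 0.10949966, 0.66524258])}
0.1 [-1.55893325  0.24270396 -0.24207058] [0.1822288  0.57136615 0.22161092] 0.08752145501922298 0.0187
```

View pics/top0.png

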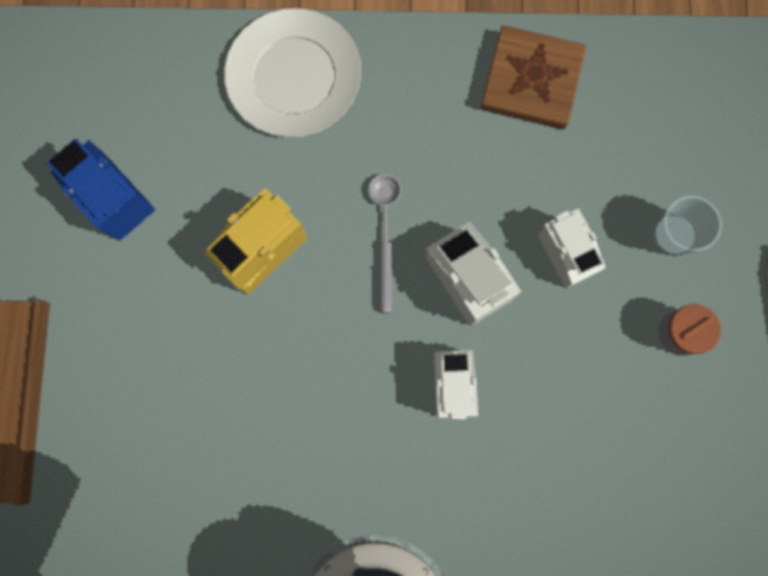

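View pics/side0.png

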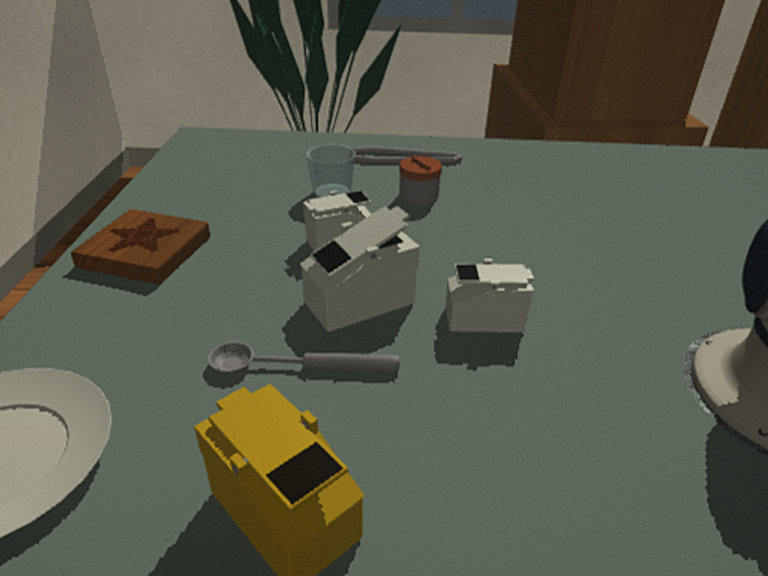

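The top view (768 px wide copy) shows yellow at about (256,240), with its black pad at (229,253). The large white container is at (473,272), pad down at (460,245) and pouring end raised at about (497,285). The two smaller white ones at (573,247) and (457,384) are decoys. Next I measure from depth.

```bash
cat > h.py <<'E'
import numpy as np
def cloud(d,c):
    v,u=np.indices(d.shape); P=np.stack([(u-c['cx'])/c['fx']*d,(v-c['cy'])/c['fy']*d,d],-1)
    return (P-c['t'])@c['R']
E
python3 - <<'E'
from rig import eyes
import numpy as np,cv2
from h import cloud
for n in("top","side"):
    d=np.load(n+"d.npy");p=np.load(n+"p.npy").astype(int);W=cloud(d,eyes.calibration(n));mx=p.max(2)
    boxes={"top":{"yellow":(130,115,215,205),"white":(275,140,355,225)},"side":{"yellow":(125,250,245,384),"white":(198,133,282,222)}}[n]
    for k,(a,b,c,e) in boxes.items():
        M=np.zeros(d.shape,bool);M[b:e,a:c]=1;M&=d>0
        M&=(W[...,2]>0.03)
        if k=="yellow": r=np.median(W[M],0)
        else: r=np.median(W[M&(mx>90)],0)
        M&=np.linalg.norm(W[...,:2]-r[:2],axis=-1)<.085
        bl=M&(mx<50)&(W[...,2]>.06); 
        print(n,k,"pad",W[bl].mean(0).round(4),bl.sum(),W[bl].min(0).round(3),W[bl].max(0).round(3))
        Z=W[M][:,2];print(" zmax",np.percentile(Z,[50,90,99]).round(4))
        hi=M&(W[...,2]>(.092 if k=="yellow" else .03))
        q=W[hi][:,:2].astype(np.float32); r=cv2.minAreaRect(q*1000); print(" rect",r)
        T=M&(W[...,2]>.1);print(" >0.1:",W[T].mean(0).round(4) if T.sum() else None)
E
python3 - <<'E'
import numpy as np,cv2
p=np.load("topp.npy")[:,:,::-1]
a=cv2.resize(p[115:205,130:215],None,fx=4.5,fy=4.5,interpolation=cv2.INTER_CUBIC);b=cv2.resize(p[140:230,275:360],None,fx=4.5,fy=4.5,interpolation=cv2.INTER_CUBIC)
cv2.imwrite("pics/crop.png",np.hstack([a,b]))
E
```

```text
top yellow pad [0.5116 0.2174 0.0986] 247 [0.489 0.195 0.094] [0.535 0.24  0.103]
 zmax [0.0965 0.1004 0.1029]
 rect ((543.595947265625, 184.52566528320312), (75.46984100341797, 126.1734390258789), 45.70259094238281)
 >0.1: [0.5459 0.1842 0.1013]
top white pad [ 0.5325 -0.1106  0.0849] 221 [ 0.512 -0.133  0.077] [ 0.553 -0.088  0.093]
 zmax [0.0907 0.1149 0.1219]
 rect ((500.9962463378906, -132.45999145507812), (130.37698364257812, 77.6978759765625), 32.917449951171875)
 >0.1: [ 0.4755 -0.1478  0.1106]
side yellow pad [0.5128 0.2195 0.0983] 1006 [0.486 0.172 0.095] [0.54  0.246 0.101]
 zmax [0.0903 0.099  0.1018]
 rect ((543.0947875976562, 190.67196655273438), (75.46441650390625, 123.47285461425781), 45.408512115478516)
 >0.1: [0.5451 0.1933 0.1014]
side white pad [ 0.5221 -0.1131  0.0853] 335 [ 0.45  -0.154  0.077] [ 0.556 -0.082  0.107]
 zmax [0.0789 0.1078 0.1192]
 rect ((500.70330810546875, -127.94308471679688), (132.2692413330078, 76.97041320800781), 32.46635437011719)
 >0.1: [ 0.4757 -0.1424  0.1095]
```

View pics/crop.png

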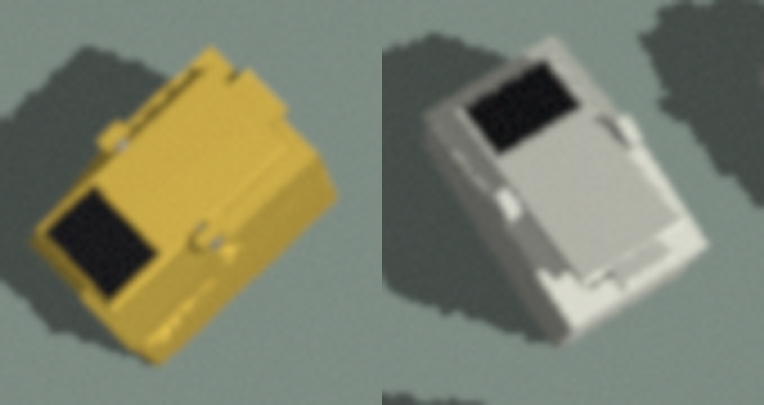

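```bash
cat >> h.py <<'E'
from scipy.spatial.transform import Rotation as Ro
from rig import manip
def ori(a):
    # tool down, jaw direction at angle a in the xy plane
    y=np.array([0,0,-1.]);z=np.array([np.cos(a),np.sin(a),0]);x=np.cross(y,z)
    return Ro.from_matrix(np.stack([x,y,z],1)).as_rotvec()
def best(p,a):
    q0=np.array(manip.get_qpos());o=[]
    for s in(0,np.pi):
        q=manip.inverse_kinematics(p,ori(a+s))
        if q is not None:o.append((abs(np.array(q)-q0).max(),a+s,np.round(q,2)))
    return sorted(o,key=lambda t:t[0])
E
python3 - <<'E'
from h import *
from rig import hand
hand.grip(0.0,20)
print(manip.get_opening(),manip.get_clock())
a=np.deg2rad(136+90); p=[0.512,0.2185,0.125]
b=best(p,a);print(b)
manip.move_ptp(p,ori(b[0][1]))
print(manip.get_eef_pos(),manip.get_ft_force(),manip.get_clock())
r=manip.servo_line([p[0],p[1],0.070],velocity=0.04,max_force=18)
print(r,manip.get_eef_pos(),manip.get_ft_force(),manip.get_clock())
E
```

```text
0.000376299573600473 1.4417
[(np.float64(0.8631045050848807), np.float64(7.086036763096978), array([ 0.34, -0.02,  1.52, -0.  ,  1.64, -0.46]))]
[0.51177216 0.219463   0.12534619] [ 0.11172882 -0.08737765 -0.56918366] 3.2333
True [0.51236918 0.21841552 0.08564383] [-1.80562667 -1.45766849  6.23005357] 4.2167
```

```bash
python3 - <<'E'
from h import *
from rig import eyes
import cv2
print(manip.get_eef_pos(),manip.get_ft_force())
r=manip.servo_line([0.512,0.2185,0.074],velocity=0.03,max_force=18)
print(r,manip.get_eef_pos(),manip.get_ft_force(),manip.get_clock())
manip.servo_line([0.512,0.2185,0.16],velocity=0.15)
p=[0.463,-0.155,0.16]
b=best(p,np.deg2rad(32.7+90));print(b)
manip.move_ptp(p,ori(b[0][1]))
pic,d=eyes.camera("side");cv2.imwrite("pics/side1.png",cv2.resize(pic[:,:,::-1],(768,576),interpolation=cv2.INTER_CUBIC))
pic,d=eyes.camera("top");cv2.imwrite("pics/top1.png",cv2.resize(pic[:,:,::-1],(768,576),interpolation=cv2.INTER_CUBIC))
print(manip.get_eef_pos(),manip.get_clock())
E
```

```text
[0.51236918 0.21841552 0.08564383] [-1.80562667 -1.45766849  6.23005357]
True [0.51242349 0.21843585 0.0856369 ] [-2.67223114 -1.48325006  7.1088285 ] 4.4583
[(np.float64(1.0675415986192753), np.float64(5.2831116457868355), array([-0.39, -0.22,  1.64,  0.  ,  1.72,  0.61])), (np.float64(2.074051054970518), np.float64(2.1415189921970423), array([-0.39, -0.22,  1.64, -0.  ,  1.72, -2.53]))]
[ 0.46334617 -0.15412347  0.15982874] 6.6167
```

View pics/side1.png

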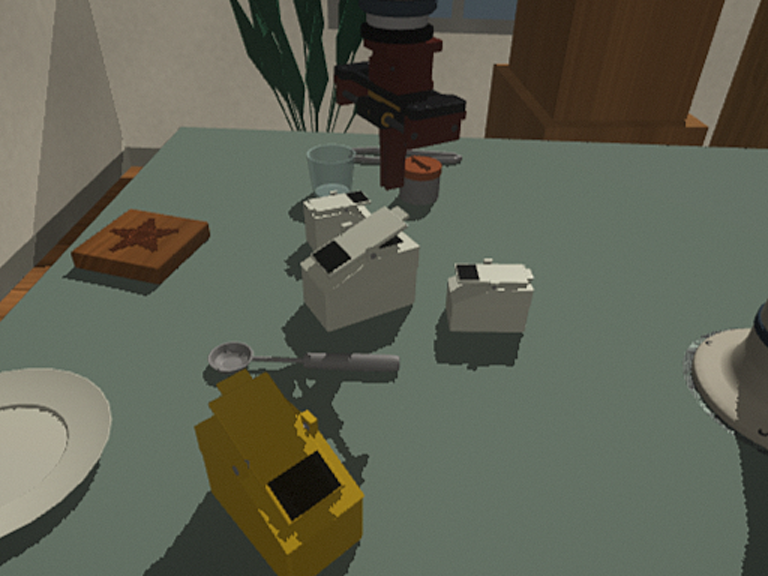

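View pics/top1.png

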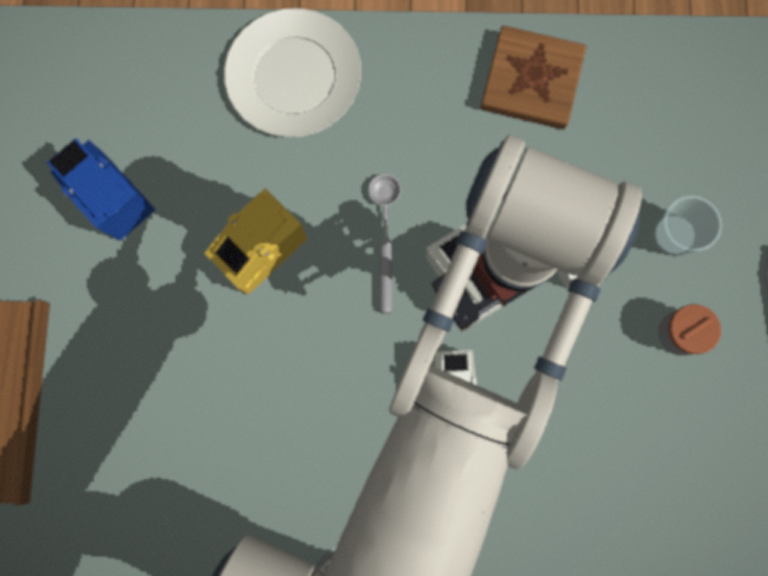

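Side view: the yellow lid has tipped, with its pouring end raised at about (240,380) and its pad sunk at (305,485). The body hasn't visibly moved. The fingertip at (392,185) hangs over the white pouring end at (400,212). Next I press white shut, then measure both tilts.

```bash
python3 - <<'E'
from h import *
from rig import eyes
import cv2
p=[0.463,-0.155]
r=manip.servo_line(p+[0.088],velocity=0.04,max_force=18)
print(r,manip.get_eef_pos(),manip.get_ft_force(),manip.get_clock())
if r and manip.get_eef_pos()[2]>.103:
    r=manip.servo_line(p+[0.088],velocity=0.04,max_force=25)
    print(r,manip.get_eef_pos(),manip.get_ft_force(),manip.get_clock())
manip.servo_line(p+[0.16],velocity=0.15)
manip.goto_joints([1.205, 0.091, 1.231, 0, 1.82, -0.057])
for n in("top","side"):
    pic,d=eyes.camera(n);cv2.imwrite(f"pics/{n}2.png",cv2.resize(pic[:,:,::-1],(768,576),interpolation=cv2.INTER_CUBIC));np.save(n+"d2.npy",d);np.save(n+"p2.npy",pic)
print(manip.get_clock())
# lid plane fits: points within lid footprint
for n in("top","side"):
  for f in("d","d2"):
    W=cloud(np.load(n+f+".npy"),eyes.calibration(n)).reshape(-1,3)
    for k,c,a in(("yellow",(.544,.187),136),("white",(.501,-.130),32.7)):
        a=np.deg2rad(a);D=W[:,:2]-c;x=D@[np.cos(a),np.sin(a)];y=D@[-np.sin(a),np.cos(a)]
        m=(abs(x)<.045)&(abs(y)<.02)&(W[:,2]>.06);A=np.c_[x[m],y[m],np.ones(m.sum())]
        s=np.linalg.lstsq(A,W[m,2],rcond=None)[0]
        b=(abs(x)<.09)&(abs(y)<.06)&(W[:,2]>.03);rr=cv2.minAreaRect((W[b,:2]*1000).astype(np.float32))
        print(n,f,k,"tilt",np.arctan(-s[0]).round(3),"z0",s[2].round(4),"rect",np.round(rr[0],1),np.round(rr[1],1),round(rr[2],1))
E
```

```text
True [ 0.46290428 -0.15535427  0.09911235] [-1.376992    0.72197587  8.20922436] 8.0167
11.4333
top d yellow tilt 0.003 z0 0.0984 rect [541.9 187.8] [ 78.5 133.2] 46.2
top d white tilt 0.363 z0 0.0987 rect [ 501.  -132.5] [130.4  77.7] 32.9
top d2 yellow tilt 0.448 z0 0.1009 rect [540.4 189. ] [ 78.  129.8] 45.8
top d2 white tilt -0.012 z0 0.0986 rect [ 499.5 -133.2] [134.8  77. ] 32.6
side d yellow tilt 0.006 z0 0.0983 rect [542.  191.2] [ 77.1 135.2] 45.8
side d white tilt 0.314 z0 0.0979 rect [ 500.9 -128.2] [131.9  77.3] 33.0
side d2 yellow tilt 0.442 z0 0.1016 rect [541.  192.3] [ 77.1 132. ] 45.7
side d2 white tilt 0.125 z0 0.0954 rect [ 500.3 -129. ] [134.6  78.7] 32.0
```

View pics/side2.png

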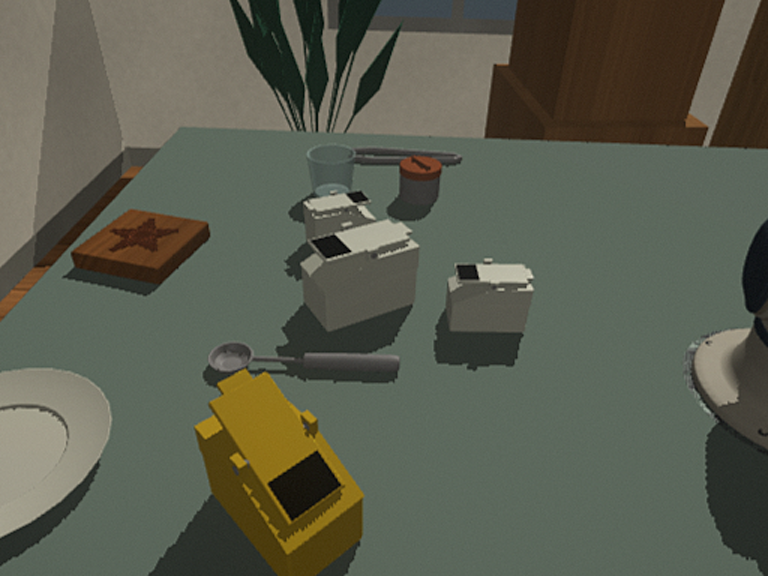

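View pics/top2.png

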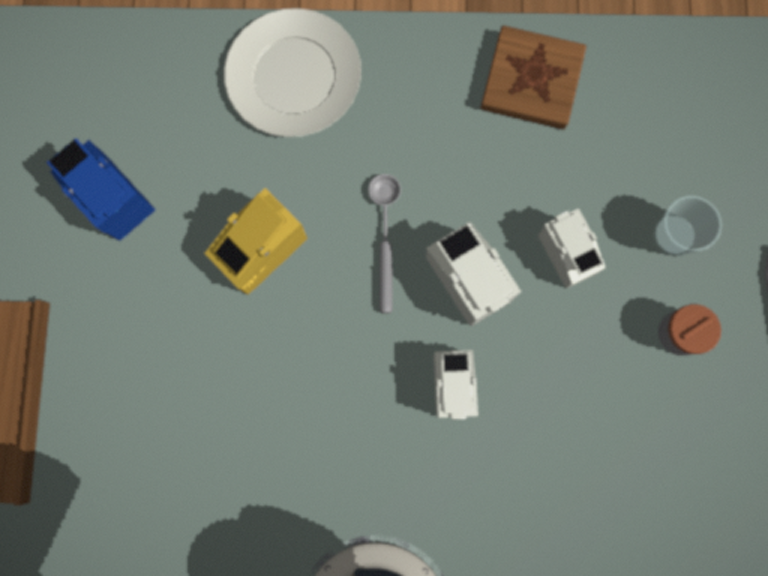

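The pictures show the white lid level, (310–415, 225–260) in the side view, and the yellow lid open. The side-camera fit for white (0.125) disagrees with the top camera (-0.012), so I check the saved data with a robust fit for outliers before handing in.

```bash
python3 - <<'E'
from h import *
from rig import eyes
from scipy.optimize import least_squares
for n in("top","side"):
    W=cloud(np.load(n+"d2.npy"),eyes.calibration(n)).reshape(-1,3)
    a=np.deg2rad(32.7);D=W[:,:2]-(.501,-.130);x=D@[np.cos(a),np.sin(a)];y=D@[-np.sin(a),np.cos(a)]
    m=(abs(x)<.052)&(abs(y)<.02)&(W[:,2]>.06)
    s=least_squares(lambda q:q[0]*x[m]+q[1]*y[m]+q[2]-W[m,2],[0,0,.1],loss="cauchy",f_scale=.001).x
    print(n,-s[0],s[2],[(round(c,3),round(float(np.median(W[m&(abs(x-c)<.006),2])),4),float(W[m&(abs(x-c)<.006),2].min().round(3))) for c in(-.045,-.03,-.015,0,.015,.03,.045)])
E
```

```text
top -0.012361928919621758 0.09858137613567121 [(-0.045, 0.0983, 0.094), (-0.03, 0.0983, 0.094), (-0.015, 0.0984, 0.095), (0, 0.0983, 0.094), (0.015, 0.0984, 0.095), (0.03, 0.0994, 0.096), (0.045, 0.0994, 0.093)]
side -0.009854520784750683 0.09798243974338604 [(-0.045, 0.0977, 0.096), (-0.03, 0.0977, 0.096), (-0.015, 0.0978, 0.096), (0, 0.0978, 0.096), (0.015, 0.0978, 0.079), (0.03, 0.098, 0.073), (0.045, 0.0721, 0.064)]
```

The disagreement came from a few side-wall points at the pad end. With the robust fit, both cameras put the white lid level within 0.012 rad, so I hand in.

```bash
python3 - <<'E'
from rig import manip,job
print(manip.get_clock(),manip.get_ft_force()); job.hand_in()
E
```

```text
11.4333 [0.16575914 0.17240644 0.50427991]
the job is handed in; nothing more can be done
```

The yellow lid is now open and the large white container's lid is shut. I pressed each with closed fingertips, yellow on its ribbed end and white on its raised pouring end. Then I moved the arm back to its start pose, clear of everything, and handed in at 11.4 s; no verdict is reported.

- **Yellow lid:** the tilt measured 0.448 rad from the top camera and 0.442 rad from the side camera, out of 0.45.
- **White lid:** it is level, about -0.01 rad from both cameras. The first side-camera fit gave 0.125 rad, which disagreed. That came from side-wall points near the ribbed end, and a robust fit on the same data removed it.
- **Containers:** both still stand upright, and their measured positions shifted by no more than about 2 mm.
- **Forces:** each press was set to stop at an 18 N change in force. I pressed yellow a second time to be sure, and it did not move any further. I did not log peak forces.

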